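# Prime the seal-wash pump at the mass spectrometer bench

### The arm

A 6-joint arm with a two-finger parallel gripper is mounted at the origin on the work surface. World frame = base frame: x ahead of the robot, y to its left, z up, the work surface at z = 0. Lengths are in m, angles in rad, forces in N, time in s.
With the tool pointing down it reaches from about 0.4 to 0.925 m from the base axis. Payload 12.5 kg.
Tool frame: the origin (TCP) lies on the mounting face of the last link; the fingertips stand 190 mm ahead of it and the grasp point (between the pads) lies 171 mm ahead of it; z points along the fingers, y is the direction in which the jaws open and shut (so a half turn about z gives the same grasp; the last joint's range is limited). The gripper opens to 95 mm and grips with 3 to 60 N. Pads are 20 mm wide; open, the fingers measure 119 mm over their backs; the gripper's body (75 mm by 180 mm) begins 59 mm behind the grasp point.
Start: joints at [-1.295, 0.491, 1.559, -0, 1.092, -0.106], TCP at [0.233, -0.58, 0.405] pointing down, gripper open.
Joint ranges: [-3.1, 3.1], [-0.84, 2.19], [0.05, 2.79], [-1.13, 4.28], [0.06, 2.93], [-2.69, 2.69]. Speed limits (rad/s): [2.22, 2.22, 2.79, 3.14, 3.14, 3.14].

### API

Orientations are given as [roll, pitch, yaw] about the fixed x, y, z axes, in that order (R = Rz(yaw) Ry(pitch) Rx(roll)).
In Python, from rig import robot gives the robot as it stands.
- The arm moves only by the tool servo_tool, never from a script. Its argument "motion" is one flat list of numbers, 7 for each row, row after row: the shift along the tool's x, y, z in mm, then the turn, a rotation vector about the tool's x, y, z in rad, then the closure, from -1 (fully open) to 1 (shut), so that 0 is half open. A call has exactly 8 rows; each row shifts and turns the pose as measured when the row begins, along the tool's axes as they then stand; what a row does not reach is not made up. A row lasts 1/10 s, in which the tool goes at most 50 mm and 8.59 degrees, less where a joint would pass 70% of its speed; a pose out of reach is approached as far as the arm can. A call is refused whole if a number of a shift passes 50 or a number of a turn 0.15, either way. A call with a gripper value outside its range is refused whole. The fingers move at their own pace and stop on an object; "grip_force" is the grip in N (left out, the last holds). Time passes only in rows, so rows that do not move let the fingers close, or fill a call up. It gives the time, the measured TCP pose, the force and the opening at its end, in the units of the state.
- robot.state(): the state, without advancing time (a new reading comes with each control period).
- robot.get_image(name): name is "scene" or "top" or "wrist"; returns (picture, depth): 384x512x3 uint8, blue, green, red; 384x512 float32, m along the optical axis (not along the pixel's ray), 0 where there is no reading.
- robot.get_calibration(name): a dict with "fovy" (degrees; the focal length in pixels is half the picture's height over the tangent of half this angle, whatever the lens; pixels are square), "cx", "cy" (the principal point, pixels), "D" ([k1, k2, p1, p2, k3] as OpenCV has them; the pictures are not rectified), "world_from_camera" (4x4, takes a point from camera to world coordinates); the wrist camera has in their place "mount" (4x4, takes a point from camera to tool coordinates, whose origin is the TCP and whose axes are the flange's). Camera axes: x right, y down, z forward; pixel columns grow to the right and rows downward; lengths in m; the calibration is good to about 2 mm. A picture is of the moment at which its call begins: read the wrist's pose just before it. get_calibration takes no time and is no camera call.
- robot.job_done(): hands the job in, once; it reports no verdict.
Trained networks look in the newest picture that a camera, given by its name, has taken for a name from the list of things; names that differ only in an ending like _2 or _b are one class to them, and where a whole thing is asked for, a point or a joint stands for the part that bears it (a point fixed in the world has none). Each returns a list of dicts, best first, with "confidence" (0 to 1); they miss things now and then, are a little off and sometimes report something else, mostly with a low value. They report only what shows in the picture. A call takes as long as a camera call.
- robot.outline_of(name, camera): "pixels" (384x512 bool, what is visible of it) and "bbox" ([left, top, width, height] in pixels, round what is visible of it).
The state is a dict: "time_s": time; "joint_positions": joint angles; "joint_vel": joint speeds; "tau": joint torques, N m; "tcp_pos": TCP position; "tool_rot": TCP orientation; "force": force on the tool from outside, world axes, zero at the start; "moment": the same for the moment, N m; "width": finger opening in m.
Only numpy, scipy, OpenCV 4.12 (cv2) and the standard library are available. Lean on these libraries where they do the work, as an engineer would, in place of code of your own. Each camera call takes 0.05 s, during which the arm holds its last target.

### The job

Prime the seal-wash pump, the one with the blue cap: with the fingertips push its spring plunger all the way down and let it come back up, again and again, until its indicator pin stands fully out with the whole green ring showing, then leave the plunger up. Do not touch the indicator pins, leave the yellow-capped pump alone, and do not lift, shift or knock over the vials, beaker, bottle or tip box standing around.

Things in the scene. Friction and masses are not known exactly. Their poses are not given: they have to be found in the camera images.
- blue_plunger (a joint): Spring plunger of the blue-capped pump, in m: 0 up (at rest), 0.022 pushed fully down to its stop. A spring pushes it back up: about 4 N to start it moving, about 12 N (some more when pushed fast) at the bottom; left alone it is up again in under 0.5 s.
- blue_pin (a joint): Rise of the blue pump's indicator pin, in m: 0 fully in, fully out at 0.030 or more (pumping takes it to about 0.032). Starts at 0 to 0.020. It ratchets: each full push of the plunger raises it about 8 mm (the first 2 to 10 mm), it stays there, and the next push takes hold only after the plunger has come fully back up. Half strokes do not get it out; two to four full ones do.
- blue_cap_top (a point): Centre of the flat top of the blue plunger cap (a blue disc 36 mm across, 15 mm thick); 165 mm above the bench when up, 143 mm when fully down. It moves with the plunger, straight up and down.
- blue_pin_top (a point): Centre of the top of the blue pump's indicator pin: an orange pin 14 mm thick with a black head 15 mm across and 6 mm high, rising from a dark steel collar (26 mm across, its rim 85 mm above the bench) 62 mm from the plunger's axis. This top is 91 mm above the bench when the pin is fully in and 121 mm or more when it is fully out. A green ring 8 mm high is on the pin: its lower edge leaves the collar when the pin is fully out, so that the whole ring shows.
- blue_pin_head: The same indicator pin as a solid (not to be touched). Its origin is not on the pin but on the plunger's axis, and rises with the pin.
- blue_cap: The blue plunger cap as a solid (the part to push). Its origin lies on the plunger's axis, at bench height when the plunger is up, and goes down with it.
- blue_pump: The blue-capped pump, bolted to the bench: a white housing 128 x 66 mm, 70 mm high, with a blue stripe, on a dark base plate 150 x 90 mm. Origin at bench height on the plunger's axis; its x axis points from the plunger to the indicator pin (62 mm away), roughly away from the robot, z up. The plunger's barrel is 48 mm across, its top 105 mm above the bench. The housing reaches from 37 mm behind to 91 mm ahead of the origin along x, the plate from 49 mm behind to 101 mm ahead.
- yellow_pump: A second pump of the same shape with a yellow cap and yellow stripe, bolted to the bench; not to be used. Origin and axes as for the blue one.
- yellow_plunger (a joint): Spring plunger of the yellow-capped pump, in m: 0 up, 0.022 down. To be left up.
- yellow_pin_head: Indicator pin of the yellow-capped pump (not to be touched); in, part-way or fully out. Origin on that pump's plunger axis.
- vial0: Loose clear vial with blue cap, 23 mm across, 56 mm high, standing between the pumps. Origin at the centre of its underside.
- vial1: Loose amber vial with white cap, 23 mm across, 56 mm high, standing between the pumps. Origin at the centre of its underside.
- vial2: Loose clear vial with red cap, 23 mm across, 56 mm high, standing between the pumps. Origin at the centre of its underside.
- beaker: Loose glass beaker, 68 mm across, 85 mm high, beyond the pumps. Origin at the centre of its underside.
- reagent: Loose amber reagent bottle, 68 mm across, 130 mm high, beyond the pumps. Origin at the centre of its underside.
- tip_box: Loose pipette tip box with an orange lid, 87 x 122 mm, 57 mm high, beyond the pumps. Origin at the centre of its underside.

How it is judged:
By the outcome, as a careful person would: the job done as asked, in the order asked, and still so for the second after the job is handed in, with the robot touching nothing.
It also fails if it takes over 42 s, if anything falls off the work surface, if the arm or the gripper's body presses on something with over 40 N, if the wrist force passes 120 N, or if a joint passes its speed limit or range.

## Working session

There is one attempt and no reset: what is moved stays moved. The work goes in short steps, Python scripts to look and compute and a tool call to move; the robot and the scene stay as the last step left them, time stands still between calls to the robot, and variables do not carry over. Pictures are saved under pics/ and viewed, and the job is handed in when it is done.

Besides the shell and the picture viewer there is one more tool, called after "Call:" by a JSON object that holds its "fn" and its "kwargs". servo_tool: Moves the arm, as the interface text tells. Its arguments: {"type":"object","properties":{"motion":{"type":"array"},"grip_force":{"type":"number"}},"required":["motion"]}

```bash
mkdir -p pics; ls
cat > h.py <<'E'
import numpy as np, cv2
from rig import robot
def look(n,tag):
    s=robot.state(); im,d=robot.get_image(n); cv2.imwrite(f'pics/{tag}.png',im); return s,im,d
def K(c,h=384):
    f=h/2/np.tan(np.radians(c['fovy'])/2); return np.array([[f,0,c['cx']],[0,f,c['cy']],[0,0,1.]])
def Rm(r):
    from scipy.spatial.transform import Rotation as R
    return R.from_euler('xyz',r).as_matrix()
def pts(n,uv,z,s=None):
    c=robot.get_calibration(n); uv=np.asarray(uv,float).reshape(-1,1,2)
    q=cv2.undistortPoints(uv,K(c),np.array(c['D'],float)).reshape(-1,2)
    z=np.asarray(z,float).reshape(-1,1); p=np.hstack([q*z,z,np.ones_like(z)])
    if 'world_from_camera' in c: T=np.array(c['world_from_camera'])
    else:
        A=np.eye(4);A[:3,:3]=Rm(s['tool_rot']);A[:3,3]=s['tcp_pos'];T=A@np.array(c['mount'])
    return (p@T.T)[:,:3]
E
python3 - <<'E'
from h import *
for n in('scene','top'):
    s,im,d=look(n,n+'0')
    for t in('blue_cap','blue_pin_head','yellow_pump','blue_pump','yellow_pin_head'):
        for o in robot.outline_of(t,n)[:2]:
            v,u=np.where(o['pixels']&(d>0))
            if len(u)==0: continue
            P=pts(n,np.c_[u,v],d[v,u])
            print(n,t,round(o['confidence'],2),o['bbox'],len(u),np.percentile(P,[2,50,98],axis=0).round(3).tolist())
print(robot.state())
E
```

```text
pics
scene blue_cap 0.84 [230.5, 126.0, 14.9, 32.7] 295 [[0.562, -0.174, 0.105], [0.579, -0.154, 0.155], [0.591, -0.143, 0.165]]
scene blue_pin_head 0.56 [210.2, 161.7, 8.1, 6.8] 58 [[0.618, -0.18, 0.072], [0.637, -0.156, 0.095], [0.642, -0.152, 0.102]]
scene yellow_pump 0.76 [334.1, 207.6, 82.8, 107.0] 4663 [[0.437, 0.175, 0.003], [0.507, 0.234, 0.066], [0.568, 0.269, 0.164]]
scene blue_pump 0.55 [196.8, 126.2, 68.9, 89.8] 3075 [[0.541, -0.189, 0.004], [0.605, -0.136, 0.06], [0.672, -0.114, 0.164]]
scene yellow_pin_head 0.7 [365.4, 240.6, 7.4, 18.1] 155 [[0.526, 0.21, 0.088], [0.534, 0.219, 0.109], [0.537, 0.223, 0.124]]
top blue_cap 0.47 [315.9, 197.5, 17.6, 19.5] 242 [[0.557, -0.176, 0.111], [0.572, -0.159, 0.165], [0.589, -0.144, 0.168]]
top blue_pin_head 0.75 [217.5, 119.4, 52.3, 49.3] 1948 [[0.698, -0.048, 0.01], [0.743, 0.012, 0.057], [0.795, 0.072, 0.061]]
top blue_pin_head 0.54 [316.6, 180.9, 10.9, 6.7] 51 [[0.629, -0.168, 0.084], [0.635, -0.16, 0.1], [0.644, -0.154, 0.104]]
top yellow_pump 0.78 [124.9, 212.5, 56.4, 67.1] 2532 [[0.421, 0.172, 0.01], [0.487, 0.208, 0.07], [0.
[... 246 characters left out ...]
32, 0.219, 0.127]]
{'time_s': 0.6, 'joint_positions': array([-1.29458516e+00,  4.90891262e-01,  1.55892368e+00, -1.72765991e-05,
        1.09169857e+00, -1.05603689e-01]), 'joint_vel': array([ 3.41642581e-04, -1.31794565e-03, -6.82023435e-04,  1.65837986e-03,
        2.37535195e-05, -3.63912071e-04]), 'tau': array([ 4.47585444e-04, -6.12213564e+01, -2.58360529e+01,  6.92940177e-02,
        4.46006726e-02, -3.41398368e-05]), 'tcp_pos': array([ 0.23289353, -0.57997768,  0.40475821]), 'tool_rot': array([3.14151557e+00, 2.35887706e-05, 3.81822815e-01]), 'force': array([ 0.48637756,  0.25821674, -0.13526857]), 'moment': array([ 0.02261058, -0.00693814, -0.04043182]), 'width': 0.09470515804093221}
```

View pics/scene0.png

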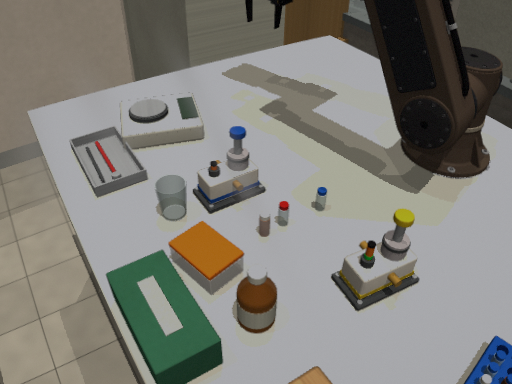

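View pics/top0.png

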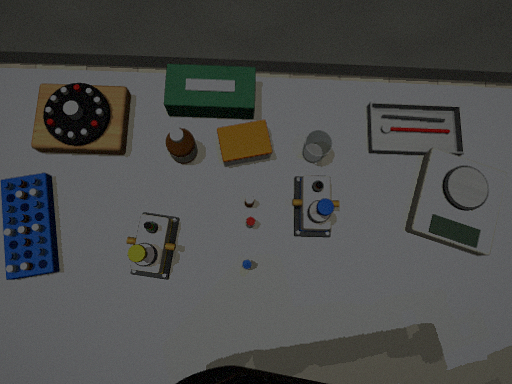

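The blue pump's cap shows at scene (237,131) and top (325,207), with its pin part-way out at scene (213,168). The yellow pump is at scene (403,217), well clear of it. I'll move over with the gripper closed and the fingertips at z≈0.215, above everything nearby.

Call:
{"fn": "servo_tool", "kwargs": {"motion": [40, -22, 0, 0, 0, 0, 1, 43, -24, 0, 0, 0, 0, 1, 43, -24, 0, 0, 0, 0, 1, 43, -24, 0, 0, 0, 0, 1, 43, -24, 0, 0, 0, 0, 1, 43, -24, 0, 0, 0, 0, 1, 30, -17, 0, 0, 0, 0, 1, 0, 0, 0, 0, 0, 0, 1], "grip_force": 20}}

```text
time_s: 1.4
tcp_pos: [0.4427, -0.3199, 0.4045]
tool_rot: [3.139, -0.001, 0.377]
force: [-0.4, -0.6, -0.1]
width: 0.0366
```

```bash
cat > m.py <<'E'
import sys
from h import *
tag=sys.argv[1]
s0=robot.state(); print('t',s0['time_s'],'tcp',s0['tcp_pos'].round(4),s0['tool_rot'].round(4),'F',s0['force'].round(1),'w',s0['width'])
for n in('scene','top','wrist'):
    s,im,d=look(n,n+tag)
    for t in('blue_cap','blue_pin_head'):
        for o in robot.outline_of(t,n)[:2]:
            m=cv2.dilate(o['pixels'].astype(np.uint8),np.ones((3,3)))>0
            v,u=np.where(m&(d>0))
            if len(u)==0: continue
            P=pts(n,np.c_[u,v],d[v,u],s)
            top=np.percentile(P[:,2],90); Q=P[abs(P[:,2]-top)<.004]
            (c,r)=cv2.minEnclosingCircle(Q[:,:2].astype(np.float32)*1000)
            print(n,t,round(o['confidence'],2),np.round(o['bbox']),'top',top.round(4),'mean',Q.mean(0).round(4),'circ',np.round(c,1),round(r,1),len(Q))
E
python3 m.py 1
```

```text
t 1.4 tcp [ 0.4427 -0.3199  0.4045] [ 3.1393e+00 -7.0000e-04  3.7740e-01] F [-0.4 -0.6 -0.1] w 0.036621670693773895
scene blue_cap 0.81 [230. 124.  18.  33.] top 0.164 mean [ 0.5754 -0.1582  0.1635] circ [ 574.2 -160.4] 17.9 116
scene blue_pin_head 0.59 [313. 189.  13.  23.] top 0.0543 mean [ 4.554e-01 -4.000e-04  5.430e-02] circ [453.6  -1.6] 11.5 57
scene blue_pin_head 0.49 [395. 210.  24.  30.] top 0.1642 mean [0.4693 0.2247 0.1634] circ [468.4 224.6] 17.8 225
top blue_cap 0.47 [315. 197.  16.  19.] top 0.167 mean [ 0.5735 -0.1601  0.1655] circ [ 573.9 -160.3] 17.7 210
top blue_pin_head 0.39 [316. 179.  10.   7.] top 0.1028 mean [ 0.6356 -0.1609  0.102 ] circ [ 635.1 -161.3] 7.7 34
```

Call:
{"fn": "servo_tool", "kwargs": {"motion": [35, -19, 0, 0, 0, 0, 1, 40, -22, 0, 0, 0, 0, 1, 40, -22, 0, 0, 0, 0, 1, 40, -22, 0, 0, 0, 0, 1, 30, -17, 0, 0, 0, 0, 1, 10, -6, 0, 0, 0, 0, 1, 0, 0, 0, 0, 0, 0, 1, 0, 0, 0, 0, 0, 0, 1]}}

```text
time_s: 2.65
tcp_pos: [0.5861, -0.1519, 0.4032]
tool_rot: [3.139, 0.001, 0.363]
force: [-0.5, -0.3, -0.1]
width: 0.0006
```

```bash
python3 m.py 2; python3 -c "
from h import *
s=robot.state();R=Rm(s['tool_rot']);print((R.T@(np.array([.574,-.160,.375])-s['tcp_pos'])*1000).round(1))"
```

```text
t 2.65 tcp [ 0.5861 -0.1519  0.4032] [3.1389e+00 6.0000e-04 3.6270e-01] F [-0.5 -0.3 -0.1] w 0.0005800254957995003
scene blue_cap 0.64 [230. 126.  15.  32.] top 0.1643 mean [ 0.5755 -0.1578  0.1637] circ [ 573.9 -159.6] 18.5 118
scene blue_pin_head 0.44 [210. 162.   8.   6.] top 0.0998 mean [ 0.636  -0.1581  0.0993] circ [ 635.2 -158.1] 7.4 30
scene blue_pin_head 0.28 [316. 188.  11.  26.] top 0.0543 mean [ 4.554e-01 -2.000e-04  5.430e-02] circ [453.7  -2.1] 11.8 56
top blue_cap 0.35 [146. 217.  11.  13.] top 0.1243 mean [0.5283 0.2151 0.1236] circ [528.5 215.2] 7.4 40
top blue_pin_head 0.49 [299. 172.  12.  61.] top 0.5162 mean [ 0.4959 -0.052   0.5154] circ [495.9 -52. ] 0.9 2
wrist blue_pin_head 0.6 [282. 130.  15.  17.] top 0.1012 mean [ 0.6356 -0.1611  0.1004] circ [ 635.4 -161.4] 7.5 228
wrist blue_pin_head 0.54 [104.   0. 116.  18.] top 0.053 mean [ 0.718  -0.0408  0.0538] circ [717.8 -33.8] 23.3 184
[-14.6   3.4  28.5]
```

Call:
{"fn": "servo_tool", "kwargs": {"motion": [-10, 2, 10, 0, 0, 0, 1, -4, 1, 10, 0, 0, 0, 1, 0, 0, 7, 0, 0, 0, 1, 0, 0, 10, 0, 0, 0, 1, 0, 0, 10, 0, 0, 0, 1, 0, 0, 0, 0, 0, 0, 1, 0, 0, 0, 0, 0, 0, 1, 0, 0, 0, 0, 0, 0, 1]}}

```text
time_s: 3.9
tcp_pos: [0.5731, -0.1605, 0.3521]
tool_rot: [3.139, 0.001, 0.362]
force: [-1.2, -0.5, 4.0]
width: 0.0005
```

```bash
python3 -c "
from h import *
s,im,d=look('wrist','w3');look('scene','s3');R=Rm(s['tool_rot']);print(s['tcp_pos'],s['force'],(R.T@(np.array([.574,-.160,.333])-s['tcp_pos'])*1000).round(1))"
```

```text
[ 0.5730961  -0.16051641  0.35205217] [-1.20699745 -0.54894445  3.98381175] [ 1.  -0.2 19.1]
```

View pics/w3.png

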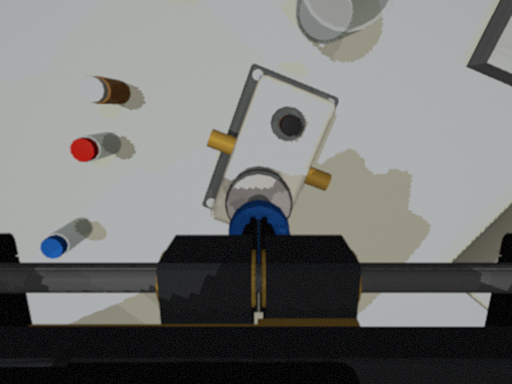

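View pics/s3.png

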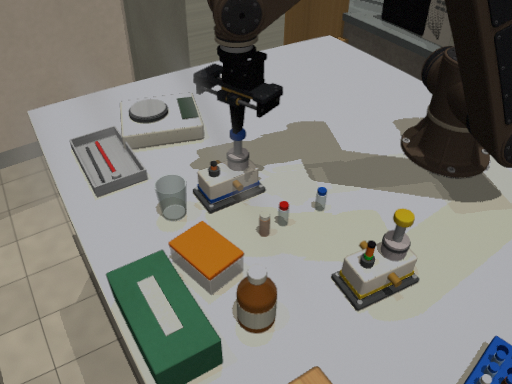

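The closed fingertips are centred on the blue cap at scene (238,131), with 4 N of contact. The pin head at wrist (290,125) is well clear. Next I'll push to the stop.

Call:
{"fn": "servo_tool", "kwargs": {"motion": [0, 0, 8, 0, 0, 0, 1, 0, 0, 8, 0, 0, 0, 1, 0, 0, 6, 0, 0, 0, 1, 0, 0, 3, 0, 0, 0, 1, 0, 0, 2, 0, 0, 0, 1, 0, 0, 0, 0, 0, 0, 1, 0, 0, 0, 0, 0, 0, 1, 0, 0, 0, 0, 0, 0, 1]}}

```text
time_s: 4.8
tcp_pos: [0.5717, -0.1597, 0.3366]
tool_rot: [3.132, -0.006, 0.363]
force: [-2.7, 0.3, 7.2]
width: 0.0006
```

Call:
{"fn": "servo_tool", "kwargs": {"motion": [0, 0, 5, 0, 0, 0, 1, 0, 0, 5, 0, 0, 0, 1, 0, 0, 4, 0, 0, 0, 1, 0, 0, 4, 0, 0, 0, 1, 0, 0, 4, 0, 0, 0, 1, 0, 0, 4, 0, 0, 0, 1, 0, 0, 4, 0, 0, 0, 1, 0, 0, 4, 0, 0, 0, 1]}}

```text
time_s: 5.6
tcp_pos: [0.5685, -0.158, 0.333]
tool_rot: [3.116, -0.019, 0.366]
force: [-15.3, 4.3, 40.6]
width: 0.0002
```

```bash
python3 m.py 4
```

```text
t 5.6 tcp [ 0.5685 -0.158   0.333 ] [ 3.1161 -0.0192  0.3662] F [-15.3   4.3  40.6] w 0.0002187060529250983
scene blue_cap 0.46 [230. 137.  18.  20.] top 0.1423 mean [ 0.5768 -0.1536  0.1415] circ [ 575.5 -158.8] 16.8 90
scene blue_pin_head 0.46 [211. 163.   5.   6.] top 0.1052 mean [ 0.6358 -0.1587  0.1046] circ [ 635.2 -159.7] 7.6 27
scene blue_pin_head 0.27 [156. 168.  31.  54.] top 0.0805 mean [ 0.741  -0.1624  0.0809] circ [ 741. -162.] 35.6 229
top blue_cap 0.6 [245. 260.   3.   8.] top 0.058 mean [ 0.453  -0.0016  0.0566] circ [453.3  -1.7] 9.9 56
wrist blue_cap 0.89 [224. 199.  66.  36.] top 0.1431 mean [ 0.5823 -0.1573  0.1419] circ [ 575.7 -160.1] 17.5 1036
wrist blue_pin_head 0.7 [281. 114.  22.  27.] top 0.1066 mean [ 0.6352 -0.161   0.1058] circ [ 635.2 -161.3] 7.5 430
```

The cap top reads 0.143, so it's at the stop with 40 N, and the pin has gone up to about 0.106. I'll lift clear and let the plunger come back up.

Call:
{"fn": "servo_tool", "kwargs": {"motion": [0, 0, -10, 0, 0, 0, 1, 0, 0, -12, 0, 0, 0, 1, 0, 0, -12, 0, 0, 0, 1, 0, 0, -3, 0, 0, 0, 1, 0, 0, 0, 0, 0, 0, 1, 0, 0, 0, 0, 0, 0, 1, 0, 0, 0, 0, 0, 0, 1, 0, 0, 0, 0, 0, 0, 1]}}

```text
time_s: 6.85
tcp_pos: [0.5674, -0.1569, 0.3725]
tool_rot: [3.116, -0.02, 0.366]
force: [-0.3, 0.0, 0.8]
width: 0.0003
```

```bash
cat > e.py <<'E'
from h import *
from scipy.spatial.transform import Rotation as Ro
s=robot.state();R=Rm(s['tool_rot']);print(s['tcp_pos'],(R.T@(np.array([.574,-.160,.358])-s['tcp_pos'])*1000).round(1), (Ro.from_matrix(R).inv()*Ro.from_euler('xyz',[np.pi,0,.365])).as_rotvec().round(3))
E
python3 e.py; python3 m.py 5
```

```text
[ 0.56736719 -0.15691961  0.372514  ] [ 4.8  4.9 14.7] [ 0.026 -0.02   0.001]
t 6.85 tcp [ 0.5674 -0.1569  0.3725] [ 3.1156 -0.0203  0.3663] F [-0.3  0.   0.8] w 0.00034961922077170193
scene blue_cap 0.62 [232. 126.  15.  27.] top 0.1644 mean [ 0.5753 -0.1578  0.1637] circ [ 574.8 -160.4] 18.7 117
scene blue_cap 0.27 [393. 208.  25.  32.] top 0.1643 mean [0.4693 0.2245 0.1634] circ [467.  223.4] 18.6 226
scene blue_pin_head 0.59 [209. 160.   6.   9.] top 0.1046 mean [ 0.6357 -0.1584  0.104 ] circ [ 635. -160.] 8.1 29
scene blue_pin_head 0.24 [260. 212.  10.  21.] top 0.0546 mean [ 0.6065 -0.0021  0.0543] circ [605.4  -2.5] 11.7 67
top blue_pin_head 0.41 [245. 217.   8.  11.] top 0.0574 mean [ 0.5525 -0.0079  0.0564] circ [552.5  -7.7] 10.3 61
wrist blue_cap 0.57 [229. 186.  60.  49.] top 0.1653 mean [ 0.5796 -0.1585  0.1642] circ [ 573.7 -160.6] 17.6 1373
wrist blue_cap 0.26 [ 81. 133.  43.  24.] top 0.0558 mean [ 0.5531 -0.0087  0.0552] circ [552.5  -8.3] 10.7 441
wrist blue_pin_head 0.75 [277. 114.  18.  23.] top 0.1065 mean [ 0.6353 -0.1611  0.1057] circ [ 635.2 -161.2] 7.4 302
```

Call:
{"fn": "servo_tool", "kwargs": {"motion": [5, 5, 5, 0.026, -0.02, 0, 1, 0, 0, 8, 0, 0, 0, 1, 0, 0, 10, 0, 0, 0, 1, 0, 0, 10, 0, 0, 0, 1, 0, 0, 8, 0, 0, 0, 1, 0, 0, 6, 0, 0, 0, 1, 0, 0, 4, 0, 0, 0, 1, 0, 0, 4, 0, 0, 0, 1]}}

```text
time_s: 8.1
tcp_pos: [0.5718, -0.1585, 0.3331]
tool_rot: [3.128, -0.013, 0.368]
force: [-12.4, 3.8, 38.6]
width: 0.0005
```

Call:
{"fn": "servo_tool", "kwargs": {"motion": [0, 0, 4, 0, 0, 0, 1, 0, 0, -6, 0, 0, 0, 1, 0, 0, -10, 0, 0, 0, 1, 0, 0, -12, 0, 0, 0, 1, 0, 0, -12, 0, 0, 0, 1, 2, 0, 0, 0.015, -0.013, 0, 1, 0, 0, 0, 0, 0, 0, 1, 0, 0, 0, 0, 0, 0, 1]}}

```text
time_s: 8.9
tcp_pos: [0.571, -0.1563, 0.3755]
tool_rot: [3.139, -0.003, 0.368]
force: [0.5, -0.1, 0.8]
width: 0.0006
```

```bash
python3 e.py; python3 m.py 6
```

```text
[ 0.57100512 -0.15634878  0.37551624] [ 1.4  4.4 17.5] [ 0.003 -0.003  0.003]
t 8.9 tcp [ 0.571  -0.1563  0.3755] [ 3.1386 -0.0034  0.3682] F [ 0.5 -0.1  0.8] w 0.0006163100471084024
scene blue_pin_head 0.36 [230. 127.  13.  28.] top 0.1642 mean [ 0.5758 -0.1578  0.1636] circ [ 574.5 -159.5] 18.0 118
scene blue_pin_head 0.32 [333. 209.  84. 107.] top 0.1127 mean [0.4984 0.2228 0.1126] circ [499.9 221.9] 37.2 57
top blue_cap 0.27 [302. 129.  27.  32.] top 0.0847 mean [ 0.7467 -0.1548  0.0844] circ [ 740.2 -163.5] 34.1 96
wrist blue_cap 0.9 [237. 189.  56.  44.] top 0.1652 mean [ 0.5797 -0.16    0.1642] circ [ 573.7 -160.8] 17.8 1408
wrist blue_pin_head 0.59 [286. 115.  17.  21.] top 0.1146 mean [ 0.6354 -0.1611  0.1138] circ [ 635.2 -161.1] 7.3 320
```

Call:
{"fn": "servo_tool", "kwargs": {"motion": [2, 4, 8, 0.003, -0.003, 0, 1, 0, 0, 10, 0, 0, 0, 1, 0, 0, 10, 0, 0, 0, 1, 0, 0, 10, 0, 0, 0, 1, 0, 0, 8, 0, 0, 0, 1, 0, 0, 6, 0, 0, 0, 1, 0, 0, 4, 0, 0, 0, 1, 0, 0, 4, 0, 0, 0, 1]}}

```text
time_s: 10.15
tcp_pos: [0.5729, -0.1587, 0.333]
tool_rot: [3.131, -0.011, 0.369]
force: [-13.4, 4.7, 42.0]
width: 0.0007
```

Call:
{"fn": "servo_tool", "kwargs": {"motion": [0, 0, 4, 0, 0, 0, 1, 0, 0, -6, 0, 0, 0, 1, 0, 0, -10, 0, 0, 0, 1, 0, 0, -12, 0, 0, 0, 1, 0, 0, -12, 0, 0, 0, 1, 2, 0, 0, 0.015, -0.013, 0, 1, 0, 0, 0, 0, 0, 0, 1, 0, 0, 0, 0, 0, 0, 1]}}

```text
time_s: 10.95
tcp_pos: [0.5733, -0.1573, 0.3744]
tool_rot: [-3.138, 0.002, 0.37]
force: [0.1, 0.4, -0.4]
width: 0.0005
```

```bash
python3 e.py; python3 m.py 7; python3 -c "
import cv2
im=cv2.imread('pics/scene7.png')[120:220,180:280];cv2.imwrite('pics/c7.png',cv2.resize(im,(600,600),interpolation=2))"
```

```text
[ 0.57327623 -0.15725887  0.37438886] [-0.3  2.9 16.4] [-0.003  0.002  0.005]
t 10.95 tcp [ 0.5733 -0.1573  0.3744] [-3.1381e+00  1.6000e-03  3.6950e-01] F [ 0.1  0.4 -0.4] w 0.0005032055075386966
scene blue_cap 0.71 [229. 127.  17.  30.] top 0.1641 mean [ 0.5754 -0.1579  0.1636] circ [ 575.8 -159.6] 17.7 119
wrist blue_cap 0.65 [235. 189.  59.  46.] top 0.1653 mean [ 0.5801 -0.1598  0.1642] circ [ 574.  -160.8] 17.9 1323
wrist blue_pin_head 0.72 [284. 116.  20.  23.] top 0.1225 mean [ 0.6353 -0.161   0.1218] circ [ 635.3 -161.3] 7.4 347
wrist blue_pin_head 0.65 [ 64. 212.  50.  34.] top 0.0553 mean [ 0.4542 -0.0028  0.0549] circ [453.1  -2.2] 10.9 348
```

View pics/c7.png

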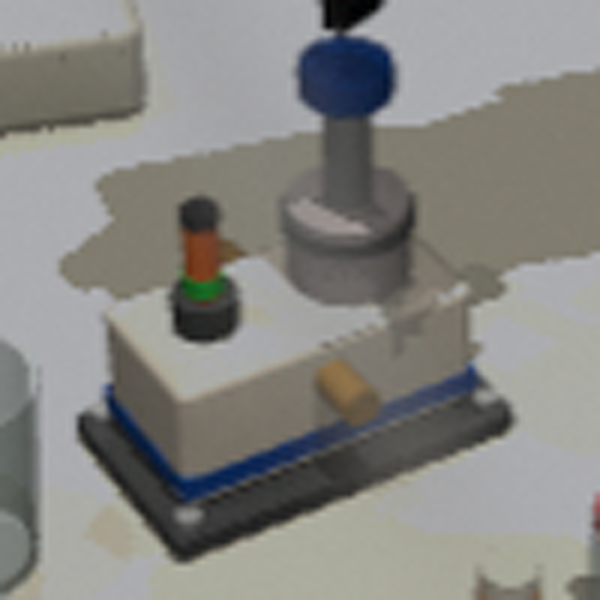

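View pics/wrist7.png

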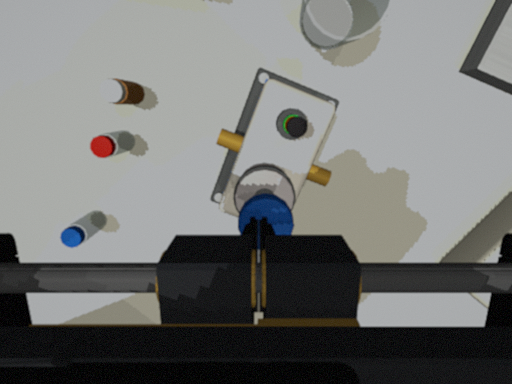

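The ring now shows, with the green at crop (205,288). The pin top reads 0.122 against the 0.121 needed, which is inside the calibration error. One more full stroke only takes it to its limit of about 0.032, so I'll do that for margin.

Call:
{"fn": "servo_tool", "kwargs": {"motion": [0, 3, 8, -0.003, 0.002, 0, 1, 0, 0, 10, 0, 0, 0, 1, 0, 0, 10, 0, 0, 0, 1, 0, 0, 10, 0, 0, 0, 1, 0, 0, 8, 0, 0, 0, 1, 0, 0, 6, 0, 0, 0, 1, 0, 0, 4, 0, 0, 0, 1, 0, 0, 4, 0, 0, 0, 1]}}

```text
time_s: 12.2
tcp_pos: [0.5725, -0.1592, 0.333]
tool_rot: [3.13, -0.012, 0.371]
force: [-12.7, 4.9, 41.8]
width: 0.0002
```

Call:
{"fn": "servo_tool", "kwargs": {"motion": [0, 0, 3, 0, 0, 0, 1, 0, 0, -6, 0, 0, 0, 1, 0, 0, -12, 0, 0, 0, 1, 0, 0, -15, 0, 0, 0, 1, 0, 0, -25, 0, 0, 0, 1, 0, 0, -25, 0, 0, 0, 1, 0, 0, -10, 0, 0, 0, 1, 0, 0, 0, 0, 0, 0, 1]}}

```text
time_s: 13.0
tcp_pos: [0.5699, -0.1583, 0.4272]
tool_rot: [3.13, -0.012, 0.371]
force: [-0.0, 0.5, -0.6]
width: 0.0008
```

```bash
python3 m.py 8; python3 -c "
import cv2,numpy as np
im=cv2.imread('pics/scene8.png');cv2.imwrite('pics/c8.png',np.hstack([cv2.resize(im[140:200,190:250],(400,400),interpolation=2),cv2.resize(im[215:275,345:405],(400,400),interpolation=2)]))"
```

```text
t 13.0 tcp [ 0.5699 -0.1583  0.4272] [ 3.1302 -0.0115  0.3708] F [-0.   0.5 -0.6] w 0.0008397512706866633
scene blue_cap 0.5 [231. 128.  13.  28.] top 0.1641 mean [ 0.5756 -0.1579  0.1636] circ [ 574.2 -158.8] 17.7 119
scene blue_pin_head 0.44 [210. 153.   6.  15.] top 0.1213 mean [ 0.6361 -0.158   0.1207] circ [ 635.2 -158.4] 8.0 29
top blue_pin_head 0.75 [128. 244.  22.  20.] top 0.1669 mean [0.467  0.2224 0.1655] circ [467.2 222.3] 17.6 238
top blue_pin_head 0.34 [242. 260.   6.   7.] top 0.0581 mean [ 0.4531 -0.0018  0.057 ] circ [453.1  -1.9] 9.9 62
wrist blue_cap 0.6 [238. 174.  46.  45.] top 0.1652 mean [ 0.5748 -0.1603  0.1643] circ [ 573.3 -160.9] 17.9 1481
wrist blue_pin_head 0.51 [277. 111.  18.  21.] top 0.1227 mean [ 0.6354 -0.1611  0.122 ] circ [ 635.5 -161.2] 7.3 236
```

View pics/c8.png

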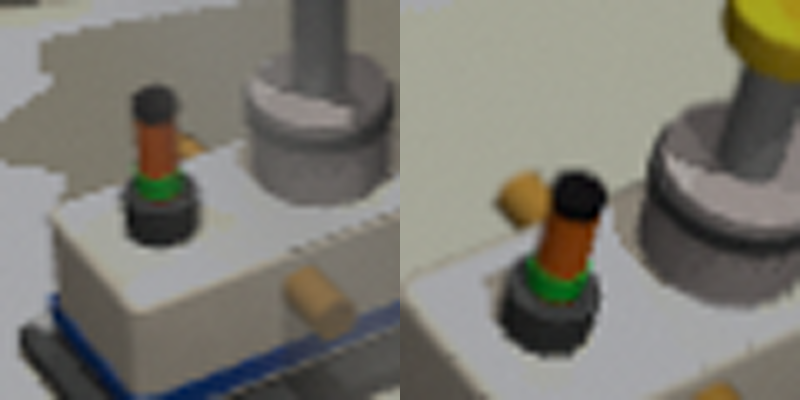

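View pics/scene8.png

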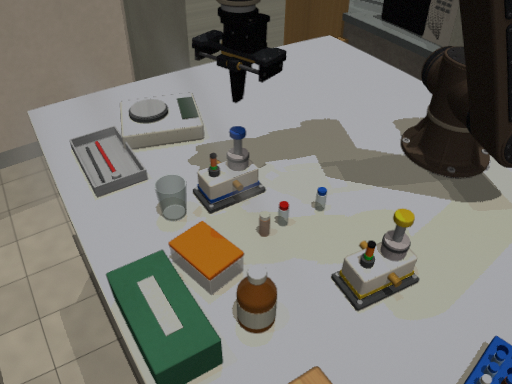

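The fourth stroke left the pin at 0.122, so it's at its end stop. The whole ring shows at the blue pin, scene (214,168). Both plungers are up, the other things stand where they were, and the arm is about 70 mm clear. I'm handing in.

```bash
python3 -c "
from rig import robot
print(robot.job_done())"
```

```text
the job is handed in; nothing more can be done
None
```

The blue pump is primed: I gave its plunger four full strokes with the closed fingertips, and the plunger is back up. I handed the job in at about 13 s.

**Pin:** its top rose from about 0.101 m to 0.106, 0.114 and 0.122 m over the first three strokes. That was only about 1 mm above the 0.121 m needed, so I added a fourth stroke. It left the pin at 0.122 m, so the pin is at the end of its travel, and the green ring shows in the scene picture.

**Strokes:** every push stopped at the same tool height, 0.333 m, with about 40 N at the fingertips. I checked the cap itself only on the first push, where it read about 0.143 m, its stop. After each stroke it came back to 0.164–0.165 m.

**Surroundings:** in the last picture the yellow pump, vials, beaker, bottle and tip box look unmoved; I compared these by eye, not by measurement. The tool force reads about zero, with the gripper clear of everything.

**Disagreements:** the scene camera put the final pin top at 0.1207–0.1213 m, about 1–1.5 mm below the wrist camera's 0.1220–0.1227 m. The scene camera also reads the cap about 1 mm low. Several network detections of the pin were of other objects, and I left those out.

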